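# Show the souvenir chest and ease its lid shut

### The arm

A 7-joint arm with a two-finger parallel gripper is mounted at the origin on the work surface. World frame = base frame: x ahead of the robot, y to its left, z up, the work surface at z = 0. Lengths are in m, angles in rad, forces in N, time in s.
With the tool pointing down it reaches from about 0.4 to 0.85 m from the base axis. Payload 10.4 kg.
Tool frame: the origin (TCP) lies midway between the tips of the shut fingers; the grasp point (between the pads) lies 19 mm behind it; z points along the fingers, y is the line along which they close (so a half turn about z gives the same grasp; the last joint's range is limited). The gripper opens to 87 mm and grips with 3 to 60 N. Pads are 19 mm wide; open, the fingers measure 117 mm over their backs; the gripper's body (75 mm by 190 mm) begins 51 mm behind the grasp point.
Start: joints at [1.199, 0.332, -0.065, 1.46, 0.022, 1.35, -0.088], TCP at [0.214, -0.587, 0.223] pointing down, gripper open.
Joint ranges: [-2.6, 2.6], [-0.5, 2.12], [-1.47, 1.34], [0.16, 2.42], [-1.27, 4.41], [0.06, 2.06], [-2.6, 2.6]. Speed limits (rad/s): [2.22, 2.22, 2.79, 2.79, 3.14, 3.14, 3.14].

### API

Orientations are given as a unit quaternion [x, y, z, w].
In Python, from bench import r gives the robot as it stands.
- The arm moves only by the tool arm_command, never from a script. Its argument "moves" is one flat list of numbers, 4 for each row, row after row: the shift along the tool's x, y, z in cm, then the turn about the tool's z in degrees. A call has 1 to 12 rows; each row shifts and turns the commanded pose from where the row before left it, along the tool's axes as they then stand; what a row does not reach is not made up. A row lasts 1/12 s, in which the tool goes at most 41.7 mm and 7.16 degrees, less where a joint would pass 70% of its speed; a pose out of reach is approached as far as the arm can. A call with a gripper value outside its range is refused whole. "fingers" is the opening in per cent of the stroke, from 0 (shut) to 100 (fully open), set as the call begins (left out, the last holds). The fingers move at their own pace and stop on an object; "squeeze" is the grip in N (left out, the last holds). Time passes only in rows, so rows that do not move let the fingers close. It gives the time, the measured TCP pose, the force, the opening and the grip force at its end, in the units of the state.
- r.read_state(): the state, without advancing time (a new reading comes with each control period).
- r.camera(name): name is "scene" or "top" or "wrist"; returns the picture (384x512x3 uint8, red, green, blue); there is no depth.
- r.camera_info(name): a dict with "fx", "fy", "cx", "cy" (pixels), "k1" (the pictures are not rectified: a ray, as slopes to the right and down, at radius r is drawn at 1 + k1 r^2 times it, then the intrinsics apply), "origin" and "attitude" of the camera in the world. Camera axes: x right, y up, looking along -z (the intrinsics and any distortion apply to the point x, -y, -z); pixel columns grow to the right and rows downward; lengths in m; the calibration is good to about 2 mm. A picture is of the moment at which its call begins: read the wrist's pose just before it. camera_info takes no time and is no camera call; for the wrist camera it gives the pose at the moment of the call.
- r.close_job(): hands the job in; it is judged then, once.
The state is a dict: "time": time; "joint_positions": joint angles; "joint_vel": joint speeds; "joint_torque": joint torques, N m; "ee_pos": TCP position; "eef_rot": TCP orientation; "ft_force": force on the tool from outside, world axes, zero at the start; "torque": the same for the moment, N m; "width": finger opening in m; "grip_force": force on a finger pad.
Only numpy, scipy, OpenCV 4.12 (cv2) and the standard library are available. Lean on these libraries where they do the work, as an engineer would, in place of code of your own. Each camera call takes 0.05 s, during which the arm holds its last target. There are 200 camera calls.

### The job

Show a customer what is in the display chest with the blue lid: with the fingertips press its lever all the way down so that the lid stands fully open, and keep it open for three seconds. Then let the lever come up slowly under the fingers, over about two seconds or more, so that the lid settles shut without slamming, and move clear. Work the lid by its lever alone and do not touch the lids; leave the red-lidded chest shut and everything else on the desk where it stands.

Things in the scene. Friction and masses are not known exactly. Their poses are not given: they have to be found in the camera images.
- blue_chest: Display chest with a blue lid: open-topped pale wooden box 140 mm deep (x) x 180 mm wide (y) x 100 mm high, fixed to the desk. Origin at the centre of its underside, on the desk; its -x side is the front, where the lever sticks out, +x is the lid's hinge side, z up. It stands turned by up to 0.35 rad either way.
- blue_pad (a point): Centre of the top of the black ribbed rubber pad (46 mm long, 64 mm wide) at the end of the blue-lidded chest's lever; moves with it. It lies about 177 mm in front (-x) of the chest's origin; the lever ends 128 mm from the chest's front. Pad centre about 89 mm above the desk at rest, about 50 mm fully pressed (39 mm of downward travel, a few mm fore and aft).
- blue_lever (a joint): Angle of the blue-lidded chest's lever, a steel plate 64 mm wide that pivots 80 mm in front of the chest's origin, 62 mm up: 0 at rest (sloping up 0.2 rad), 0.40 pressed all the way (sloping down 0.2 rad), where it stops firmly. Sprung: about 4 to 9 N down on the pad moves it, and it comes up by itself as fast as it is let go.
- blue_lid (a joint): Angle of the blue lid, linked to its lever (2.6 times its angle): 0 shut, 1.04 rad fully open with the lever all the way down. Lid: blue slab 148 x 188 x 9 mm with a white disc on top, hinged on the chest's far rim 100 mm above the desk; its front edge rises about 127 mm. Let go, it falls shut at once.
- red_chest: Display chest with a red lid: open-topped pale wooden box 140 mm deep (x) x 180 mm wide (y) x 100 mm high, fixed to the desk. Origin at the centre of its underside, on the desk; its -x side is the front, where the lever sticks out, +x is the lid's hinge side, z up. It stands turned by up to 0.35 rad either way.
- red_pad (a point): Centre of the top of the black ribbed rubber pad (46 mm long, 64 mm wide) at the end of the red-lidded chest's lever; moves with it. It lies about 177 mm in front (-x) of the chest's origin; the lever ends 128 mm from the chest's front. Pad centre about 89 mm above the desk at rest, about 50 mm fully pressed (39 mm of downward travel, a few mm fore and aft).
- red_lever (a joint): Angle of the red-lidded chest's lever, a steel plate 64 mm wide that pivots 80 mm in front of the chest's origin, 62 mm up: 0 at rest (sloping up 0.2 rad), 0.40 pressed all the way (sloping down 0.2 rad), where it stops firmly. Sprung: about 4 to 9 N down on the pad moves it, and it comes up by itself as fast as it is let go.
- red_lid (a joint): Angle of the red lid, linked to its lever (2.6 times its angle): 0 shut, 1.04 rad fully open with the lever all the way down. Lid: red slab 148 x 188 x 9 mm with a white disc on top, hinged on the chest's far rim 100 mm above the desk; its front edge rises about 127 mm. Let go, it falls shut at once.
- mug: Yellow mug, 72 mm across, 92 mm high, standing between the two chests; loose. Origin at the centre of its underside.
- lighthouse: Small white and red lighthouse figurine, 46 mm across the foot, 72 mm high, standing between the two levers; loose. Origin at the centre of its underside.
- calculator: Black desk calculator 150 x 100 x 18 mm lying to the right; loose. Origin at the centre of its underside.
- stamp: Hand stamp with a dark wooden knob, 50 x 32 mm foot, 66 mm high; loose. Origin at the centre of its underside.
- globe: Blue souvenir ball on a wooden foot, 72 mm across, 81 mm high; loose. Origin at the centre of its underside.
- pencup: White pen cup, 72 mm across, 85 mm high, pens to about 130 mm, on the left; loose. Origin at the centre of its underside.

How it is judged:
By the outcome, as a careful person would: the job done as asked, in the order asked, and still so for the second after the job is handed in, with the robot touching nothing.
It also fails if it takes over 48 s, if anything falls off the work surface, if the arm or the gripper's body presses on something with over 40 N, if the wrist force passes 120 N, or if a joint passes its speed limit or range.

## Working session

There is one attempt and no reset: what is moved stays moved. The work goes in short steps, Python scripts to look and compute and a tool call to move; the robot and the scene stay as the last step left them, time stands still between calls to the robot, and variables do not carry over. Pictures are saved under pics/ and viewed, at most 10 in all, crops included, and the job is handed in when it is done.

Besides the shell and the picture viewer there is one more tool, called after ">>>" by a JSON object that holds its "method" and its "body". arm_command: Moves the arm, as the interface text tells. Its arguments: {"type":"object","properties":{"moves":{"type":"array"},"fingers":{"type":"number"},"squeeze":{"type":"number"}},"required":["moves"]}

```bash
mkdir -p pics; python3 - <<'E'
from bench import r
import cv2
s=r.read_state(); print(s['time'],s['ee_pos'],s['eef_rot'],s['width'],s['ft_force'])
for n in ('top','scene'):
    im=r.camera(n); cv2.imwrite(f'pics/{n}0.png',im[:,:,::-1]); print(r.camera_info(n))
E
```

```text
0.0 [ 0.21346693 -0.58698355  0.22174011] [ 9.84831445e-01  1.73512244e-01 -1.45091088e-04 -7.10530709e-04] 0.08712699945774123 [-0.40337332 -0.82314023  0.16603416]
{'fx': 479.73090986164976, 'fy': 479.73090986164976, 'cx': 253.32735940548426, 'cy': 188.56040611955456, 'k1': -0.09213361940132883, 'origin': array([ 0.30598225, -0.01273657,  1.51691607]), 'attitude': array([ 0.07411858, -0.06373057, -0.69791502,  0.70947831])}
{'fx': 483.5500097531823, 'fy': 483.5500097531823, 'cx': 255.53724455616086, 'cy': 193.11236834880415, 'k1': -0.10497360600545155, 'origin': array([ 1.29308646, -0.3860006 ,  1.1436008 ]), 'attitude': array([0.26802544, 0.16517699, 0.47720402, 0.82046039])}
```

View pics/top0.png

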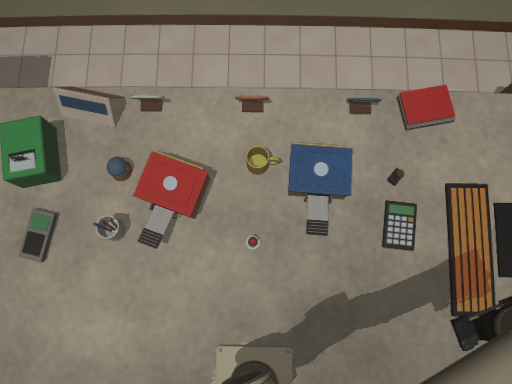

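View pics/scene0.png

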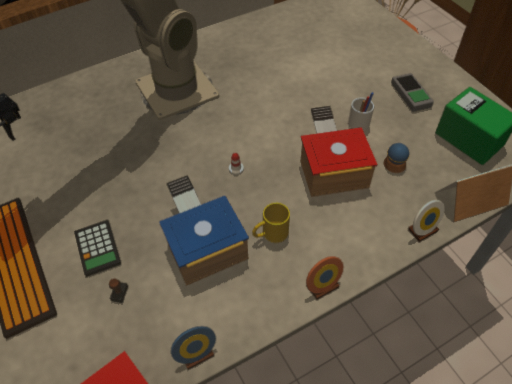

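The top view shows the blue lid at about (321,170), its black pad at (317,227), and the lighthouse at (253,242), well clear of the pad. In the scene view the pad is at (181,187) and the lid disc at (203,228).

```bash
cat > h.py <<'E'
import numpy as np, cv2
from scipy.spatial.transform import Rotation as R
def ray(info,uv):
    K=np.array([[info['fx'],0,info['cx']],[0,info['fy'],info['cy']],[0,0,1.]])
    p=cv2.undistortPoints(np.array(uv,float).reshape(-1,1,2),K,np.array([info['k1'],0,0,0.]))[:,0]
    d=np.c_[p[:,0],-p[:,1],-np.ones(len(p))]
    return np.array(info['origin']),R.from_quat(info['attitude']).apply(d)
def plane(info,uv,z):
    o,d=ray(info,uv); return o+d*((z-o[2])/d[:,2])[:,None]
def tri(o1,d1,o2,d2):
    t=np.linalg.lstsq(np.c_[d1,-d2],o2-o1,rcond=None)[0]
    a,b=o1+d1*t[0],o2+d2*t[1]; return (a+b)/2,np.linalg.norm(a-b)
def blob(m,box):
    z=np.zeros_like(m); x0,y0,x1,y1=box; z[y0:y1,x0:x1]=m[y0:y1,x0:x1]
    c=max(cv2.findContours(z,cv2.RETR_EXTERNAL,cv2.CHAIN_APPROX_NONE)[0],key=cv2.contourArea)
    return c
E
python3 - <<'E'
from h import *; from bench import r
T,S=cv2.imread('pics/top0.png'),cv2.imread('pics/scene0.png')
it,isc=r.camera_info('top'),r.camera_info('scene')
def dark(im): return cv2.morphologyEx((im.max(2)<75).astype('uint8')*255,cv2.MORPH_CLOSE,np.ones((5,5)))
def white(im): return ((im.min(2)>150)*255).astype('uint8')
def blue(im): h=cv2.cvtColor(im,cv2.COLOR_BGR2HSV); return ((abs(h[...,0].astype(int)-110)<14)&(h[...,1]>110)).astype('uint8')*255
ctr=lambda c: cv2.minAreaRect(c)[0]
bt,bs=(300,214,335,240),(164,172,200,200)
pt,ps=blob(dark(T),bt),blob(dark(S),bs)
print('pad px',cv2.minAreaRect(pt),cv2.minAreaRect(ps))
P=plane(it,[ctr(pt)],.089)[0];Q=plane(isc,[ctr(ps)],.089)[0]
a,b=ray(it,[ctr(pt)]),ray(isc,[ctr(ps)])
print('pad',P,Q,tri(a[0],a[1][0],b[0],b[1][0]))
for im,i,box in((T,it,(308,158,334,182)),(S,isc,(190,216,216,242))):
    c=blob(white(im),box); print('disc',cv2.minAreaRect(c),plane(i,[ctr(c)],.110)[0])
c=blob(blue(T),(280,135,360,205)); q=plane(it,cv2.boxPoints(cv2.minAreaRect(c)),.109)
print('lid corners',q,q.mean(0)); e=[(np.linalg.norm(q[k]-q[(k+1)%4]),np.degrees(np.arctan2(*(q[(k+1)%4]-q[k])[[1,0]]))) for k in range(4)]; print(e)
for im,b,n in((T,(270,130,370,250),'t'),(S,(140,150,260,290),'s')):
    v=im.copy(); cv2.drawContours(v,[pt if n=='t' else ps],-1,(0,0,255),1)
    cv2.imwrite(f'pics/c{n}.png',cv2.resize(v[b[1]:b[3],b[0]:b[2]],None,fx=4,fy=4,interpolation=0))
a=cv2.imread('pics/ct.png');b=cv2.imread('pics/cs.png');h=max(a.shape[0],b.shape[0])
f=lambda x:cv2.resize(x,(380,int(x.shape[0]*380/x.shape[1])))
a,b=f(a),f(b);h=max(len(a),len(b));o=np.zeros((h,770,3),'uint8');o[:len(a),:380]=a;o[:len(b),390:]=b;cv2.imwrite('pics/c.png',o)
E
```

```text
pad px ((316.74359130859375, 227.08883666992188), (21.017879486083984, 14.605646133422852), 4.085616588592529) ((179.76712036132812, 185.71234130859375), (14.513101577758789, 23.40822982788086), 69.44395446777344)
pad [ 0.47374782 -0.18071684  0.089     ] [ 0.47299265 -0.18396858  0.089     ] (array([ 0.47327562, -0.18234468,  0.08855029]), np.float64(0.0033113274856035007))
disc ((320.5, 169.0), (12.0, 11.0), 90.0) [ 0.64724396 -0.19090308  0.11      ]
disc ((202.5, 227.5), (11.0, 13.0), 90.0) [ 0.64150029 -0.19240397  0.11      ]
lid corners [[ 0.57949963 -0.0932508   0.109     ]
 [ 0.723078   -0.102865    0.109     ]
 [ 0.71225218 -0.29020234  0.109     ]
 [ 0.56892283 -0.27687588  0.109     ]] [ 0.64593816 -0.1907985   0.109     ]
[(np.float64(0.14389990182841456), np.float64(-3.8308832895862004)), (np.float64(0.18764987999153937), np.float64(-93.30732095098693)), (np.float64(0.14394755222002395), np.float64(174.68803191858706)), (np.float64(0.1839294406535205), np.float64(86.70340701868233))]
```

View pics/c.png

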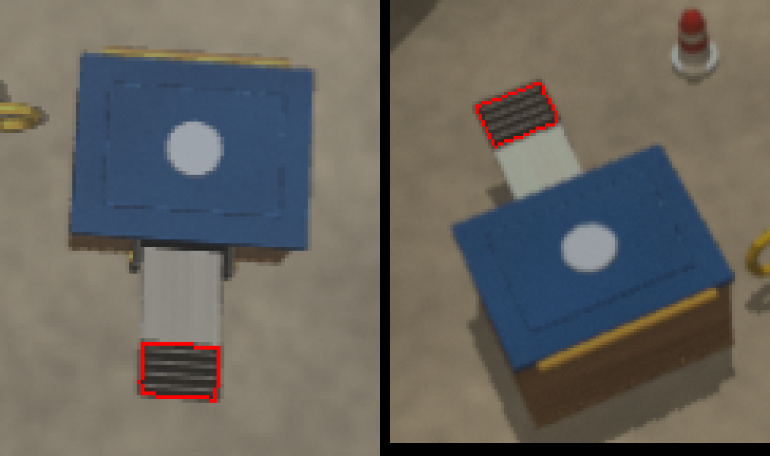

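The contour fits the pad well in both views. The pad is at (0.474, -0.182) with the chest turned about -3.5°. I'll shut the fingers, turn the tool and travel at height.

>>> {"method": "arm_command", "body": {"moves": [0, 0, 0, 5.9, 0, 0, 0, 5.9, 0, 0, 0, 5.9, 0, 0, 0, 5.9, 1.5, -2.7, 0, 0, 1.5, -2.7, 0, 0, 1.5, -2.7, 0, 0, 1.5, -2.7, 0, 0, 1.5, -2.7, 0, 0, 1.5, -2.7, 0, 0, 1.5, -2.7, 0, 0, 1.5, -2.7, 0, 0], "fingers": 0, "squeeze": 10}}

```text
time: 1.1
ee_pos: [0.3474, -0.3779, 0.2223]
eef_rot: [1.0, -0.032, -0.0, -0.0]
ft_force: [-0.3, -0.4, 0.1]
width: 0.0151
grip_force: 0.0
```

>>> {"method": "arm_command", "body": {"moves": [1.5, -2.7, 0, 0, 1.5, -2.7, 0, 0, 1.5, -2.7, 0, 0, 1.5, -2.7, 0, 0, 1.5, -2.7, 0, 0, 1.5, -2.7, 0, 0, 1.5, -2.7, 0, 0, 0.8, -1.5, 0, 0, 0, 0, 0, 0, 0, 0, 0, 0, 0, 0, 0, 0]}}

```text
time: 2.02
ee_pos: [0.4721, -0.1838, 0.2223]
eef_rot: [0.999, -0.032, -0.0, 0.0]
ft_force: [0.1, -0.6, 0.7]
width: -0.0001
grip_force: 0.0
```

```bash
cat > st.py <<'E'
from h import *; from bench import r
s=r.read_state(); A=R.from_quat(s['eef_rot']).as_matrix()
print('t',s['time'],'pos',s['ee_pos'],'yaw',np.degrees(np.arctan2(A[1,0],A[0,0])),'zax',A[:,2],'F',s['ft_force'],'w',s['width'])
for z in (.089,.050): print('tool shift cm to pad at',z,100*A.T@(np.array([.4733,-.1825,z])-s['ee_pos']))
E
python3 st.py
```

```text
t 2.0167 pos [ 0.47206428 -0.18381005  0.2222796 ] yaw -3.668291242561309 zax [-6.79254097e-04 -2.96374478e-04 -9.99999725e-01] F [ 0.14821157 -0.641217    0.71099526] w -5.052843699040739e-05
tool shift cm to pad at 0.089 [ 0.12371893 -0.14316344 13.32783321]
tool shift cm to pad at 0.05 [ 0.12628865 -0.14448642 17.22783213]
```

>>> {"method": "arm_command", "body": {"moves": [0.1, -0.1, 2, 0, 0, 0, 2, 0, 0, 0, 2, 0, 0, 0, 2, 0, 0, 0, 1.7, 0, 0, 0, 1.3, 0, 0, 0, 0.8, 0, 0, 0, 0.5, 0, 0, 0, 0.3, 0, 0, 0, 0, 0, 0, 0, 0, 0]}}

```text
time: 2.93
ee_pos: [0.474, -0.1823, 0.0971]
eef_rot: [0.999, -0.032, 0.0, 0.0]
ft_force: [0.2, -0.2, -0.3]
width: 0.0006
grip_force: 0.0
```

```bash
python3 st.py; python3 - <<'E'
from bench import r; import cv2, numpy as np
a=r.camera('scene')[130:290,110:290,::-1]; b=r.camera('wrist')[:,:,::-1]
a=cv2.resize(a,(400,356)); b=cv2.resize(b,(400,300)); o=np.zeros((356,800,3),'uint8'); o[:,:400]=a;o[:300,400:]=b
cv2.imwrite('pics/d.png',o)
E
```

```text
t 2.9333 pos [ 0.47399444 -0.18230227  0.09714407] yaw -3.6349617289963105 zax [ 8.07743831e-04 -4.53013137e-04 -9.99999571e-01] F [ 0.19673959 -0.20010487 -0.25001807] w 0.0006276273437214284
tool shift cm to pad at 0.089 [-0.06873034  0.0238097   0.81435953]
tool shift cm to pad at 0.05 [-0.07198621  0.02224622  4.71435786]
```

View pics/d.png

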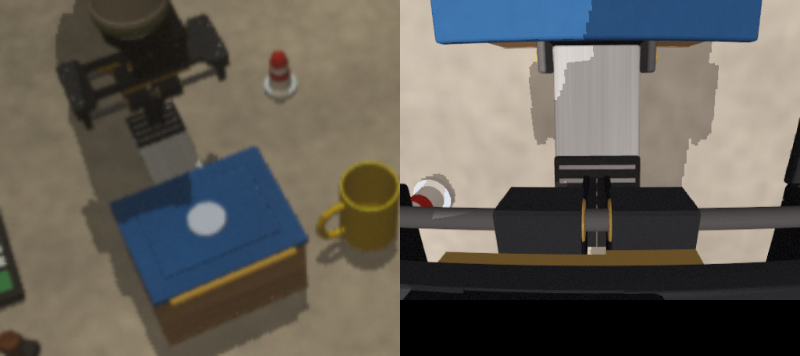

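The fingertips are just above the middle of the pad, and nothing else is near the gripper. I'll press gently.

>>> {"method": "arm_command", "body": {"moves": [0, 0, 0.25, 0, 0, 0, 0.25, 0, 0, 0, 0.25, 0, 0, 0, 0.25, 0, 0, 0, 0.25, 0, 0, 0, 0.25, 0, 0, 0, 0.25, 0, 0, 0, 0.25, 0, 0, 0, 0, 0]}}

```text
time: 3.78
ee_pos: [0.4731, -0.1822, 0.0763]
eef_rot: [0.999, -0.032, -0.001, 0.0]
ft_force: [-3.9, -0.2, 6.3]
width: 0.0004
grip_force: 3.2
```

```bash
python3 st.py; python3 - <<'E'
from bench import r
print(r.camera_info('wrist')['origin'])
E
```

```text
t 3.7833 pos [ 0.47305752 -0.18215668  0.0762859 ] yaw -3.626413975400205 zax [-1.37021579e-03 -1.94190787e-04 -9.99999042e-01] F [-3.88862646 -0.22797831  6.28564089] w 0.0004315789506447972
tool shift cm to pad at 0.089 [ 0.02464812  0.03308613 -1.27143563]
tool shift cm to pad at 0.05 [0.02993336 0.0319923  2.62856063]
[ 0.55172912 -0.18645394  0.23904482]
```

>>> {"method": "arm_command", "body": {"moves": [0, 0, 0.25, 0, 0, 0, 0.25, 0, 0, 0, 0.25, 0, 0, 0, 0.25, 0, 0, 0, 0.25, 0, 0, 0, 0.25, 0, 0, 0, 0.25, 0, 0, 0, 0.25, 0, 0, 0, 0.25, 0, 0, 0, 0.2, 0, 0, 0, 0, 0]}}

```text
time: 4.7
ee_pos: [0.4732, -0.1822, 0.052]
eef_rot: [0.999, -0.032, -0.001, 0.0]
ft_force: [-4.4, 0.4, 7.8]
width: 0.0004
grip_force: 4.2
```

>>> {"method": "arm_command", "body": {"moves": [0, 0, 0.1, 0, 0, 0, 0.1, 0, 0, 0, 0, 0, 0, 0, 0, 0]}}

```text
time: 5.03
ee_pos: [0.4734, -0.1823, 0.051]
eef_rot: [0.999, -0.032, -0.0, 0.0]
ft_force: [-8.9, 1.1, 16.9]
width: 0.0004
grip_force: 9.1
```

The force rose from 8 to 17 N at z = 0.051, so the lever is at its stop. I'll add a slight preload, then hold and check.

>>> {"method": "arm_command", "body": {"moves": [0, 0, 0.1, 0, 0, 0, 0, 0, 0, 0, 0, 0]}}

```text
time: 5.28
ee_pos: [0.4735, -0.1823, 0.0505]
eef_rot: [0.999, -0.032, -0.0, 0.0]
ft_force: [-10.3, 2.6, 22.6]
width: 0.0006
grip_force: 11.9
```

```bash
python3 st.py; python3 - <<'E'
from bench import r; import cv2
cv2.imwrite('pics/e.png',r.camera('scene')[:,:,::-1])
E
```

```text
t 5.2833 pos [ 0.47346426 -0.1823116   0.05045432] yaw -3.635809602943007 zax [-6.65127653e-04 -9.12694523e-04 -9.99999362e-01] F [-10.26852821   2.62387057  22.5920906 ] w 0.0006040205657819863
tool shift cm to pad at 0.089 [-0.01753375  0.02351738 -3.85453782]
tool shift cm to pad at 0.05 [-0.0151707   0.01980054  0.04545969]
```

View pics/e.png

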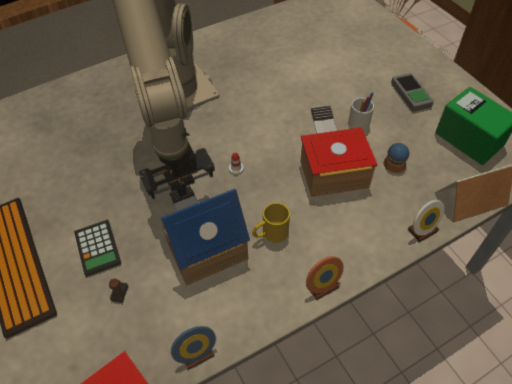

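>>> {"method": "arm_command", "body": {"moves": [0, 0, 0, 0, 0, 0, 0, 0, 0, 0, 0, 0, 0, 0, 0, 0, 0, 0, 0, 0, 0, 0, 0, 0, 0, 0, 0, 0, 0, 0, 0, 0, 0, 0, 0, 0, 0, 0, 0, 0, 0, 0, 0, 0, 0, 0, 0, 0]}}

```text
time: 6.33
ee_pos: [0.4735, -0.1823, 0.0505]
eef_rot: [0.999, -0.032, -0.0, 0.0]
ft_force: [-10.5, 2.6, 22.3]
width: 0.0003
grip_force: 11.8
```

The blue lid stands wide open, with its disc at (208,231) and raised. The red lid is shut and the gripper is clear of the lid. I'll keep holding.

>>> {"method": "arm_command", "body": {"moves": [0, 0, 0, 0, 0, 0, 0, 0, 0, 0, 0, 0, 0, 0, 0, 0, 0, 0, 0, 0, 0, 0, 0, 0, 0, 0, 0, 0, 0, 0, 0, 0, 0, 0, 0, 0, 0, 0, 0, 0, 0, 0, 0, 0, 0, 0, 0, 0]}}

```text
time: 7.33
ee_pos: [0.4735, -0.1823, 0.0504]
eef_rot: [0.999, -0.032, -0.0, 0.0]
ft_force: [-10.6, 1.7, 22.1]
width: 0.0002
grip_force: 11.8
```

>>> {"method": "arm_command", "body": {"moves": [0, 0, 0, 0, 0, 0, 0, 0, 0, 0, 0, 0, 0, 0, 0, 0, 0, 0, 0, 0, 0, 0, 0, 0, 0, 0, 0, 0, 0, 0, 0, 0, 0, 0, 0, 0, 0, 0, 0, 0, 0, 0, 0, 0, 0, 0, 0, 0]}}

```text
time: 8.33
ee_pos: [0.4734, -0.1823, 0.0504]
eef_rot: [0.999, -0.032, -0.0, 0.0]
ft_force: [-10.4, 1.9, 21.4]
width: 0.0005
grip_force: 11.8
```

>>> {"method": "arm_command", "body": {"moves": [0, 0, 0, 0, 0, 0, 0, 0, 0, 0, 0, 0, 0, 0, 0, 0, 0, 0, 0, 0, 0, 0, 0, 0, 0, 0, 0, 0, 0, 0, 0, 0]}}

```text
time: 9.0
ee_pos: [0.4734, -0.1823, 0.0504]
eef_rot: [0.999, -0.032, -0.0, 0.0]
ft_force: [-10.6, 1.4, 21.9]
width: 0.0008
grip_force: 11.8
```

>>> {"method": "arm_command", "body": {"moves": [0, 0, -0.1, 0, 0, 0, -0.1, 0, 0, 0, -0.1, 0, 0, 0, -0.1, 0, 0, 0, -0.1, 0, 0, 0, -0.1, 0, 0, 0, -0.1, 0, 0, 0, -0.1, 0, 0, 0, -0.1, 0, 0, 0, -0.1, 0, 0, 0, -0.1, 0, 0, 0, -0.1, 0]}}

```text
time: 10.0
ee_pos: [0.4727, -0.1822, 0.061]
eef_rot: [0.999, -0.032, -0.001, 0.0]
ft_force: [-6.3, -0.0, 6.8]
width: 0.0004
grip_force: 3.8
```

>>> {"method": "arm_command", "body": {"moves": [0, 0, -0.1, 0, 0, 0, -0.1, 0, 0, 0, -0.1, 0, 0, 0, -0.1, 0, 0, 0, -0.1, 0, 0, 0, -0.1, 0, 0, 0, -0.1, 0, 0, 0, -0.1, 0, 0, 0, -0.1, 0, 0, 0, -0.1, 0, 0, 0, -0.1, 0, 0, 0, -0.1, 0]}}

```text
time: 11.0
ee_pos: [0.4732, -0.1822, 0.0732]
eef_rot: [0.999, -0.032, -0.001, 0.0]
ft_force: [-3.8, -0.3, 6.4]
width: 0.0006
grip_force: 3.1
```

>>> {"method": "arm_command", "body": {"moves": [0, 0, -0.1, 0, 0, 0, -0.1, 0, 0, 0, -0.1, 0, 0, 0, -0.1, 0, 0, 0, -0.1, 0, 0, 0, -0.1, 0, 0, 0, -0.1, 0, 0, 0, -0.1, 0, 0, 0, -0.1, 0, 0, 0, -0.1, 0, 0, 0, -0.1, 0, 0, 0, -0.1, 0]}}

```text
time: 12.0
ee_pos: [0.475, -0.1823, 0.0859]
eef_rot: [1.0, -0.032, 0.001, 0.0]
ft_force: [3.8, -0.3, 3.8]
width: 0.0004
grip_force: 2.5
```

>>> {"method": "arm_command", "body": {"moves": [0, 0, -0.1, 0, 0, 0, -0.1, 0, 0, 0, -0.1, 0, 0, 0, -0.1, 0, 0, 0, -0.1, 0, 0, 0, -0.1, 0, 0, 0, -0.1, 0, 0, 0, -0.1, 0, 0, 0, -0.1, 0, 0, 0, -0.1, 0]}}

```text
time: 12.83
ee_pos: [0.4728, -0.1818, 0.0945]
eef_rot: [0.999, -0.032, -0.001, -0.0]
ft_force: [0.6, 0.5, -0.2]
width: 0.0006
grip_force: 0.0
```

The force is zero, so the fingers are off the pad with the lever fully up. Now I'll rise clear.

>>> {"method": "arm_command", "body": {"moves": [0, 0, -0.5, 0, 0, 0, -1, 0, 0, 0, -1.5, 0, 0, 0, -2, 0, 0, 0, -2, 0, 0, 0, -2, 0, 0, 0, -2, 0, -1, 1, 0, 0, -1.5, 2, 0, 0, -1.5, 2, 0, 0, -1, 1, 0, 0, 0, 0, 0, 0]}}

```text
time: 13.83
ee_pos: [0.4178, -0.2413, 0.206]
eef_rot: [0.999, -0.034, -0.0, 0.001]
ft_force: [-0.2, -0.4, 0.2]
width: 0.0008
grip_force: 0.0
```

>>> {"method": "arm_command", "body": {"moves": [0, 0, 0, 0, 0, 0, 0, 0, 0, 0, 0, 0, 0, 0, 0, 0, 0, 0, 0, 0, 0, 0, 0, 0]}}

```text
time: 14.33
ee_pos: [0.4203, -0.2383, 0.205]
eef_rot: [1.0, -0.031, -0.0, -0.0]
ft_force: [-0.4, -0.1, -0.2]
width: 0.0006
grip_force: 0.0
```

```bash
python3 st.py; python3 - <<'E'
from bench import r; import cv2
cv2.imwrite('pics/f.png',r.camera('scene')[:,:,::-1])
E
```

```text
t 14.3333 pos [ 0.42032025 -0.23831578  0.20502735] yaw -3.569335337695832 zax [-3.52319685e-06  6.85740378e-05 -9.99999998e-01] F [-0.35043661 -0.06813266 -0.22705345] w 0.0005760379677475017
tool shift cm to pad at 0.089 [ 4.94029935 -5.89979217 11.60309907]
tool shift cm to pad at 0.05 [ 4.94032971 -5.89952611 15.50309906]
```

View pics/f.png

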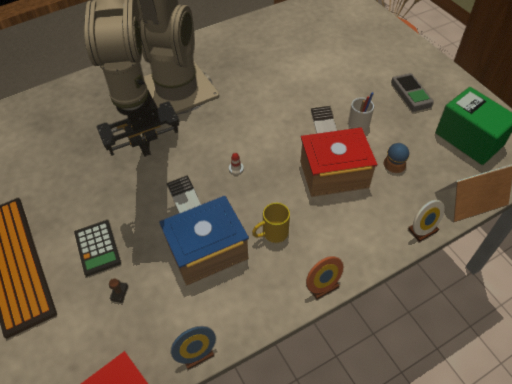

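The blue lid is shut again, with its disc at (203,228) as before. The lever is up, the red chest is shut, everything else is where it was, and the arm is clear.

```bash
python3 -c "
from bench import r
print(r.close_job())"
```

```text
the job is handed in; nothing more can be done
None
```

I pressed the blue chest's lever to its stop, held the lid open about 4 s, and let it up over about 3 s so the lid settled shut; then I moved clear with everything else in place and handed the job in at about 14 s.

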